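# Find the biscuit box with the missing lid seal

## Task

Check the lid seals of the two grey boxes with the gap gauge, the box on the left first and then the one on the right: slide its blade straight into the middle of the gap under the lid's front edge until it either jams against the seal or is in for at least half its length. Then use the blade to lift the lid of the box that let it in and swing it right over onto its stop, keeping the other box shut. Finally stand the gauge on the free worktop, blade flat down, and let go, without disturbing the other things.

Things in the scene. Friction and masses are not known exactly. Their poses are not given: they have to be found in the camera images.
- gauge: Gap gauge, 0.12 kg: a flat bare-steel blade 85 x 30 x 4 mm with an upright light-wood grip on its rear end, 22 (x) x 24 (y) mm, from the blade up to 56 mm. It stands on its blade. Origin: under the centre of the grip, on the blade's underside; x points along the blade to its tip, z up the grip. Grip it from above across y (24 mm).
- gauge_tip (a point): Middle of the blade's front edge: 75 mm ahead of the gauge's origin, 2 mm above the blade's underside (half the blade's thickness).
- box_a: Grey metal box without knob, 120 (x) x 140 (y) x 81 mm high with its closed lid, fixed to the worktop, turned up to 0.2 rad; either box may be the left one. Origin: centre of its underside; -x is its front, +x its back (hinge side), z up. Hollow, walls 6 mm. Flat lid, 10 mm thick, 0.2 kg, same outline, rests on the side and back walls, underside 71 mm up; the front wall ends 62 mm up.
- box_b: The other box, same outside and in every size as box_a. In one of the two, a seal strip under the lid, 14 mm behind the front face, narrows the gap to 2.5 mm and stops the blade (it yields up to 5 mm, 0.8 N per mm, then jams hard); in the other the seal is missing and the blade slides in freely. Box_a and box_b look alike from outside.
- box_a_mouth (a point): Middle of the front gap of box_a: on the plane of the front face, centred left to right, 66.5 mm above the worktop. Axes as the box: x points into the gap. The gap under the lid's front edge is 9 mm high and 128 mm wide.
- box_b_mouth (a point): Middle of the front gap of box_b: on the plane of the front face, centred left to right, 66.5 mm above the worktop. Axes as the box: x points into the gap. The gap under the lid's front edge is 9 mm high and 128 mm wide.
- box_a_lid (a joint): Hinge of box_a's lid, rad: 0 shut, grows as it opens upwards, 1.8 on its stop (leaning back 13 degrees past upright). The hinge line runs along the box's y, 71 mm above the worktop, 120 mm behind the front face. Light hinge: the lid falls shut if let go below about 1.4, and falls back onto its stop beyond about 1.6.
- box_b_lid (a joint): Hinge of box_b's lid, the same as box_a_lid in every way. (When moving high, mind the wall cupboards above the back of the worktop: their fronts stand at x = 0.57 and their undersides 0.52 m above the worktop.)
- egg_cup: White egg cup, 47 mm wide, 58 mm high, between and before the boxes; a bystander. Origin: centre of its foot.
- spice_jar: Spice jar with dark cap, 41 mm wide, 105 mm high, at the right near the toaster; a bystander. Origin: centre of its foot.
- mug: Pale mug, 83 x 116 mm with its handle, 94 mm high, at the right; a bystander. Origin: centre of its underside.
- mill: Brown wooden mill, 58 mm wide, 150 mm high, at the left behind the gauge; a bystander. Origin: centre of its foot.
- timer: Round kitchen timer, 64 mm wide, 50 mm high, at the far right; a bystander. Origin: centre of its underside.

How it is judged:
By the outcome, as a careful person would: the job done as asked, in the order asked, and still so for the second after the job is handed in, with the robot touching nothing.
It also fails if it takes over 72 s, if anything falls off the work surface, if the arm or the gripper's body presses on something with over 40 N, if the wrist force passes 120 N, or if a joint passes its speed limit or range.

## Robot

A 6-joint arm with a two-finger parallel gripper is mounted at the origin on a cart in front of the work surface, level with it; the furniture and walls round the work are solid. World frame = base frame: x ahead of the robot, y to its left, z up, the work surface at z = 0. Lengths are in mm, angles in rad, forces in N, time in s.
With the tool pointing down it reaches from about 275 to 825 mm from the base axis. Payload 5.2 kg.
Tool frame: the origin (TCP) lies at the very end of the fingers, on their centre line; the grasp point (between the pads) lies 19 mm behind it; z points along the fingers, y is the line along which they close (so a half turn about z gives the same grasp; the last joint's range is limited). The gripper opens to 93 mm and grips with 3 to 60 N. Pads are 15 mm wide; open, the fingers measure 128 mm over their backs; the gripper's body (75 mm by 188 mm) begins 65 mm behind the grasp point.
Start: joints at [1.088, 0.259, 1.535, -0, 1.348, -0.203], TCP at [151.868, 528.622, 218.653] pointing down, gripper open.
Joint ranges: [-3.14, 3.14], [-0.91, 2.08], [0.19, 2.58], [-1.22, 4.36], [0.22, 2.71], [-3.12, 3.12]. Speed limits (rad/s): [2.57, 2.57, 3.14, 3.14, 3.14, 3.14].

## Interface

Orientations are given as [roll, pitch, yaw] about the fixed x, y, z axes, in that order (R = Rz(yaw) Ry(pitch) Rx(roll)).
In Python, from bench import robot gives the robot as it stands. The module is installed in compiled form; this text tells all that it offers. Calls block until the motion is done:
- robot.move_ptp(position, orientation): joint-space move of the TCP to a pose.
- robot.move_linear(position, ori=None, speed=150, f_stop=None): straight line of the TCP; ori=None keeps the orientation; speed is the mean speed in mm/s. With f_stop (N) it stops when the force on the tool has changed by that much, and returns True; else False.
- robot.move_j(angles): joint-space move.
- robot.move_gripper(opening): opening from 0.0 (shut) to 1.0 (fully open); the grip force is fixed at half the most; returns when the fingers have stopped.
- robot.sleep(seconds).
- robot.inverse_kinematics(position, orientation): joint angles nearest the present ones, or None.
- robot.get_image(name): name is "scene" or "top" or "wrist"; returns a dict with "img" (480x640x3 uint8, blue, green, red), "fovy" (degrees; the focal length in pixels is half the picture's height over the tangent of half this angle, whatever the lens; pixels are square), "cx", "cy" (the principal point, pixels), "k1" (the pictures are not rectified: a ray, as slopes to the right and down, at radius r is drawn at 1 + k1 r^2 times it, then the intrinsics apply), "eye" and "orientation" of the camera in the world. Camera axes: x right, y down, z forward; pixel columns grow to the right and rows downward; lengths in mm; the calibration is good to about 2 mm. A picture is of the moment at which its call begins. There is no depth.
A pose or a line that the arm cannot do raises robot.MotionError and nothing moves.
- robot.hand_in(): hands the job in; it is judged then, once.
Readings, each from a call of its own:
- robot.current_t(): time.
- robot.current_qpos(): joint angles.
- robot.current_joint_vel(): joint speeds.
- robot.current_joint_efforts(): joint torques, N m.
- robot.current_tcp_pos(): TCP position.
- robot.current_eef_rot(): TCP orientation.
- robot.current_contact_force(): force on the tool from outside, world axes, zero at the start.
- robot.current_ft_torque(): the same for the moment, N m.
- robot.current_gripper_width(): opening from 0.0 (shut) to 1.0 (fully open).
- robot.current_finger_force(): force on a finger pad.
Only numpy, scipy, OpenCV 4.12 (cv2) and the standard library are available. Lean on these libraries where they do the work, as an engineer would, in place of code of your own. Each camera call takes 0.05 s, during which the arm holds its last target. There are 200 camera calls.

## Working session

There is one attempt and no reset: what is moved stays moved. The work goes in short steps, each a Python script; the robot and the scene stay as the last script left them, time stands still between calls to the robot, and variables do not carry over. Pictures are saved under pics/ and viewed, at most 10 in all, crops included, and the job is handed in when it is done.

```bash
mkdir -p pics
cat > h.py <<'E'
import numpy as np, cv2, json
from bench import robot
from scipy.spatial.transform import Rotation as R
def snap(name,fn):
    d=robot.get_image(name); cv2.imwrite(f'pics/{fn}.png',d['img'])
    m={k:np.array(v).tolist() for k,v in d.items() if k!='img'}
    json.dump(m,open(f'pics/{fn}.json','w')); return m
def cam(fn):
    m=json.load(open(f'pics/{fn}.json')); f=240/np.tan(np.radians(m['fovy'])/2)
    o=np.array(m['orientation']); Rm=o if o.shape==(3,3) else R.from_euler('xyz',o).as_matrix()
    return m,f,Rm
def p2w(fn,px,z):
    m,f,Rm=cam(fn); d=(np.array(px,float)-[m['cx'],m['cy']])/f; u=d.copy()
    for _ in range(30): u=d/(1+m['k1']*(u@u))
    r=Rm@[u[0],u[1],1]; e=np.array(m['eye']); return e+r*(z-e[2])/r[2]
def w2p(fn,P):
    m,f,Rm=cam(fn); c=(np.atleast_2d(P)-np.array(m['eye']))@Rm; u=c[:,:2]/c[:,2:]
    return u*(1+m['k1']*(u**2).sum(1,keepdims=True))*f+[m['cx'],m['cy']]
E
python3 - <<'E'
from h import *
print(snap('scene','s0'));print(snap('top','t0'));print(snap('wrist','w0'))
print(robot.current_eef_rot(), robot.current_t(), robot.current_gripper_width())
E
```

```text
{'fovy': 44.49722157077635, 'cx': 315.63779638308216, 'cy': 245.39828516627622, 'k1': 0.040631612156094864, 'eye': [-306.16233200694205, -593.2903313888822, 1229.3908112386541], 'orientation': [-2.4348334771746822, 0.007628396782741298, -0.9604059471318289]}
{'fovy': 44.070161501549144, 'cx': 328.9074495731872, 'cy': 242.63600452502155, 'k1': 0.028096230177406763, 'eye': [-715.5062399872066, -37.318829441816504, 1539.8300758147348], 'orientation': [-2.468264183980469, -0.014051527236701222, -1.5288455902222293]}
{'fovy': 59.19957717691492, 'cx': 317.11318519541567, 'cy': 237.48974950952228, 'k1': -0.09317494044821134, 'eye': [74.25525096039314, 552.6097272324932, 385.0776978382446], 'orientation': [2.8512189531214482, 0.0016897545842109452, 1.2905927511092474]}
[-3.14018915e+00 -2.60316541e-04  2.86177974e+00] 0.15 0.9969401525001356
```

View pics/t0.png

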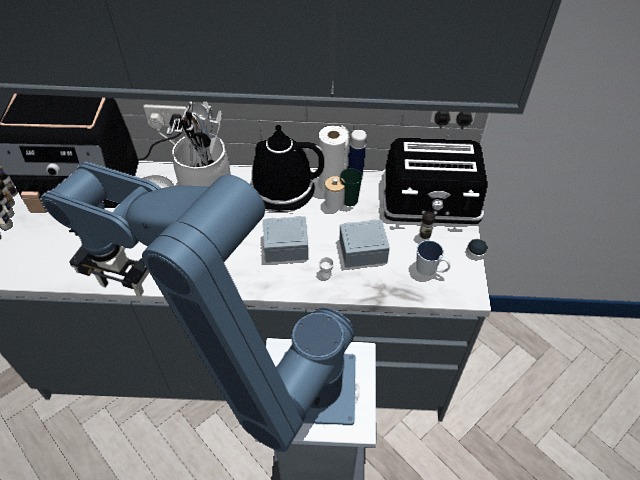

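View pics/s0.png

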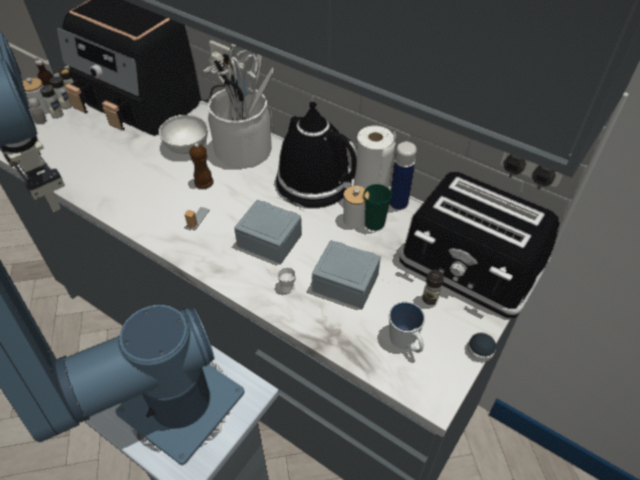

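The top view shows the boxes near (286,240) and (364,243), with the arm hiding the gauge. In the scene view the gauge grip is near (192,218), its blade tip near (205,210), and the boxes are near (268,230) and (346,272).

Run:
```python
from h import *
im=cv2.imread('pics/s0.png'); c=im[185:315,175:390]; cv2.imwrite('pics/c0.png',cv2.resize(c,None,fx=3.7,fy=3.7,interpolation=cv2.INTER_CUBIC))
g=p2w('s0',(191,224),0); print(g, p2w('s0',(206,209),2))
for p in [(268,205),(302,224),(271,245),(236,226)]: print(p2w('s0',p,81))
```

```text
[412.94704872 353.91189733   0.        ] [480.36567661 357.13947284   2.        ]
[537.46745066 166.57828707  81.        ]
[533.0742711   48.67303842  81.        ]
[428.17004246  71.44711117  81.        ]
[427.92272715 188.4873962   81.        ]
```

View pics/c0.png

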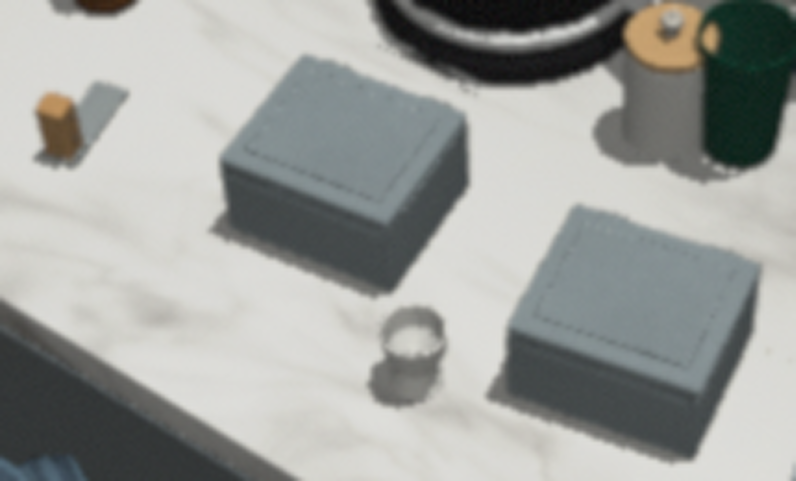

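The crop gives box lid corners I can use for a first estimate, and the gauge blade points roughly along +x. Next I'll look from the wrist camera over the gauge and over both boxes.

Run:
```python
from h import *
o=lambda c:np.array([c[0]/3.7+175-.36,c[1]/3.7+185-.36])
L=[(305,55),(467,118),(385,222),(222,160)];Rr=[(578,207),(762,265),(697,393),(512,328)]
for B in (L,Rr):
    W=np.array([p2w('s0',o(p),81)[:2] for p in B]); c=W.mean(0)
    v=W[0]+W[1]-W[2]-W[3]; print(c, np.arctan2(v[1],v[0]), np.linalg.norm(W-np.roll(W,1,0),axis=1))
print('mill',p2w('s0',(203,184),0),'cup',p2w('s0',o((405,395)),0))
for p in [(390,330,230),(360,120,280),(360,-50,280)]:
  for y in (0,np.pi): print(p,y,robot.inverse_kinematics(p,[np.pi,0,y]))
robot.move_ptp([370,345,230],[np.pi,0,np.pi]); print(robot.current_t()); snap('wrist','w1')
robot.move_ptp([330,30,300],[np.pi,0,np.pi]); print(robot.current_t()); snap('wrist','w2')
cv2.imwrite('pics/w12.png',np.hstack([cv2.resize(cv2.imread(f'pics/w{i}.png'),(400,300),interpolation=cv2.INTER_AREA) for i in (1,2)]))
```

```text
[487.89688759 128.64358616] 0.12427445004733212 [117.65818481 138.27811498 113.57249042 132.70656296]
[ 484.45471437 -124.60941042] 0.18961498317677566 [116.26885    135.80143799 118.74496427 132.3453406 ]
mill [555.35066993 436.75052349   0.        ] cup [374.41514774  -6.3577916    0.        ]
(390, 330, 230) 0 [ 4.83639673e-01  1.80256735e-01  1.60778688e+00 -4.44089210e-16
  1.35354904e+00  2.05443600e+00]
(390, 330, 230) 3.141592653589793 [ 0.48363967  0.18025674  1.60778688  0.          1.35354904 -1.08715665]
(360, 120, 280) 0 [ 2.54503553e-02 -1.00837087e-01  1.78148378e+00 -4.44089210e-16
  1.46094596e+00  1.59624668e+00]
(360, 120, 280) 3.141592653589793 [ 0.02545036 -0.10083709  1.78148378  0.          1.46094596 -1.54534597]
(360, -50, 280) 0 [-4.47788538e-01 -1.33429039e-01  1.80919465e+00 -4.44089210e-16
  1.46582704e+00  1.12300779e+00]
(360, -50, 280) 3.141592653589793 [-0.44778854 -0.13342904  1.80919465  0.          1.46582704 -2.01858487]
1.25
2.5333
```

View pics/w12.png

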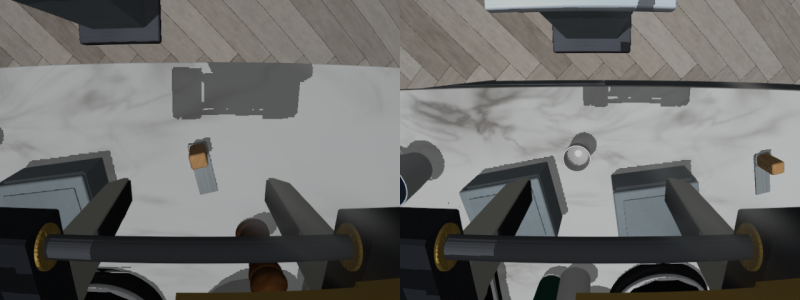

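The left half (w1) shows the gauge upside down, near full-resolution pixel (320,260). In the right half (w2) both boxes' front faces are clear, at roughly (180,280) and (410,290). I'll enlarge both.

Run:
```python
from h import *
a=cv2.imread('pics/w1.png')[210:320,280:370]; b=cv2.imread('pics/w2.png')[240:390,80:490]
cv2.imwrite('pics/cg.png',cv2.resize(a,None,fx=5,fy=5,interpolation=cv2.INTER_CUBIC))
cv2.imwrite('pics/cb.png',cv2.resize(b,None,fx=1.95,fy=1.95,interpolation=cv2.INTER_CUBIC))
```

```text
(no output)
```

View pics/cg.png

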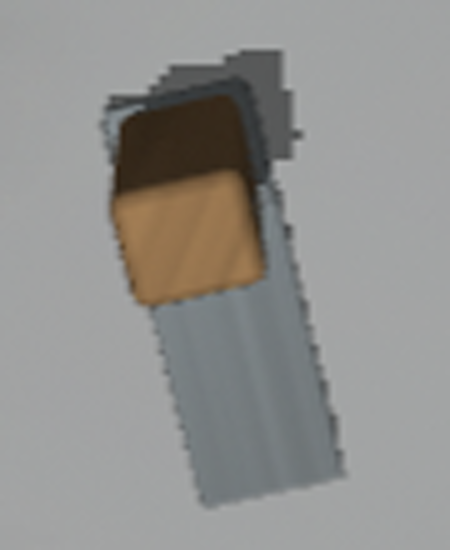

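View pics/cb.png

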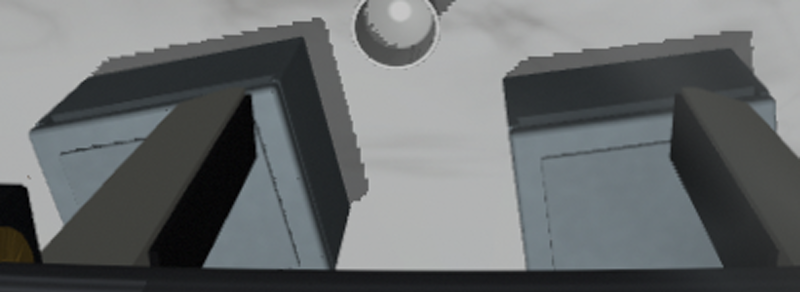

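Run:
```python
from h import *
from scipy.optimize import least_squares
k=lambda c,s,o:(np.array(c,float)+.5)/s-.5+o
def T(q,P): c,s=np.cos(q[2]),np.sin(q[2]); P=np.array(P,float); return np.c_[q[0]+c*P[:,0]-s*P[:,1],q[1]+s*P[:,0]+c*P[:,1],P[:,2]]
def fit(q0,obs):
    f=lambda q:np.concatenate([w*(w2p(fn,T(q,[P]))[0]-px) for fn,px,P,w in obs])
    r=least_squares(f,q0,loss='soft_l1'); print(np.round(r.x,3),np.round(r.fun.reshape(-1,2),1).tolist()); return r.x
gw=lambda c:k(c,5,[280,210]); bw=lambda c:k(c,1.95,[80,240]); sw=lambda c:k(c,3.7,[175,185])
fit([415,355,.1],[('w1',gw(c),P,1) for c,P in [((203,507),(75,15,4)),((345,475),(75,-15,4)),((103,112),(-10,15,4)),((248,78),(-10,-15,4)),
  ][0:0]]+[('w1',gw(c),P,1) for c,P in [((203,507),(75,-15,4)),((345,475),(75,15,4)),((103,108),(-10,-15,4)),((250,78),(-10,15,4))]])
C=[(60,70,81),(60,-70,81),(-60,-70,81),(-60,70,81)]
FL=[(-60,-70,81),(-60,70,81),(-60,-70,0),(-60,70,0)]
L=[(305,55),(467,118),(385,222),(222,160)];Rr=[(578,207),(762,265),(697,393),(512,328)]
for q0,S,W in (([488,128,.12],L,[(512,130),(775,100),(504,78),(733,48)]),([484,-125,.19],Rr,[(33,130),(278,82),None,(303,37)])):
    a=[('s0',sw(c),P,1) for c,P in zip(S,C)]; b=[('w2',bw(c),P,1) for c,P in zip(W,FL) if c]
    fit(q0,a);fit(q0,b);fit(q0,a+b)
```

```text
[4.07642e+02 3.47869e+02 2.31000e-01] [[-0.2, -1.0], [-0.1, -0.7], [-0.2, 1.3], [0.6, 0.4]]
[4.87460e+02 1.28739e+02 1.25000e-01] [[-0.1, -0.4], [0.6, -0.5], [0.4, 1.6], [-1.4, -0.2]]
[4.90153e+02 1.34627e+02 1.23000e-01] [[-0.4, 1.5], [2.5, 0.5], [-0.1, -2.1], [-0.6, -0.6]]
[4.89893e+02 1.33477e+02 1.15000e-01] [[-0.5, -1.7], [-0.2, -1.5], [-0.8, 0.3], [-2.2, -1.8], [-1.1, 0.7], [1.9, 0.7], [-0.7, -2.8], [-1.2, -0.4]]
[ 4.84561e+02 -1.24106e+02  1.90000e-01] [[-0.5, -1.0], [0.6, 0.1], [1.2, 0.8], [-1.8, -0.2]]
[ 4.84727e+02 -1.17470e+02  2.04000e-01] [[-2.5, 0.4], [0.1, 0.7], [1.9, -3.0]]
[ 4.85802e+02 -1.20517e+02  1.81000e-01] [[-1.1, -2.0], [-0.2, -0.6], [-0.1, -0.2], [-2.7, -1.4], [-4.5, -0.3], [-1.1, 2.9], [0.9, -1.1]]
```

Run:
```python
from h import *
for i,(p,y) in enumerate([((330,-122,300),.19),((330,130,300),.12),((385,345,140),.23)]):
    robot.move_ptp(p,[np.pi,0,np.pi+y]); robot.sleep(.3); snap('wrist',f'v{i}')
snap('top','t1'); snap('scene','s1'); print(robot.current_t())
I=[cv2.imread(f'pics/v{i}.png') for i in range(3)]
t=cv2.imread('pics/t1.png')[195:285,240:410]
out=np.vstack([np.hstack([cv2.resize(i,(400,300),interpolation=cv2.INTER_AREA) for i in I[:2]]),np.hstack([cv2.resize(I[2],(400,300),interpolation=cv2.INTER_AREA),cv2.resize(t,(400,300),interpolation=cv2.INTER_CUBIC)])])
cv2.imwrite('pics/m1.png',out)
```

```text
6.4417
```

View pics/m1.png

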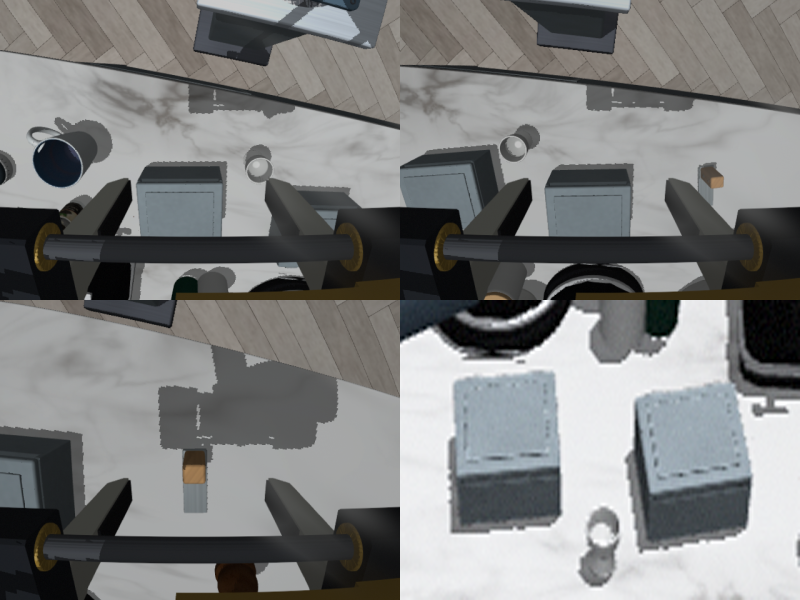

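The views v0 and v1 show each box squarely between the fingers, so the yaws of 0.19 and 0.12 are about right. v2 shows the gauge aligned too, near full pixel (312,280). One enlarged montage will give me the corners.

Run:
```python
from h import *
I=[cv2.imread(f'pics/v{i}.png') for i in range(3)]
c=lambda i,x,y,w,h,s:cv2.resize(I[i][y:y+h,x:x+w],None,fx=s,fy=s,interpolation=cv2.INTER_CUBIC)
top=np.hstack([c(0,210,255,160,75,2.5),c(1,225,255,160,75,2.5)])
bot=np.hstack([c(2,280,230,75,115,3.4),np.zeros((391,800-255,3),np.uint8)])
t=cv2.imread('pics/t1.png')[205:275,255:395]; t=cv2.resize(t,None,fx=3.8,fy=3.8,interpolation=cv2.INTER_CUBIC); bot[:t.shape[0],260:260+t.shape[1]]=t
cv2.imwrite('pics/m2.png',np.vstack([top,bot])); print(top.shape,bot.shape)
```

```text
(188, 800, 3) (391, 800, 3)
```

View pics/m2.png

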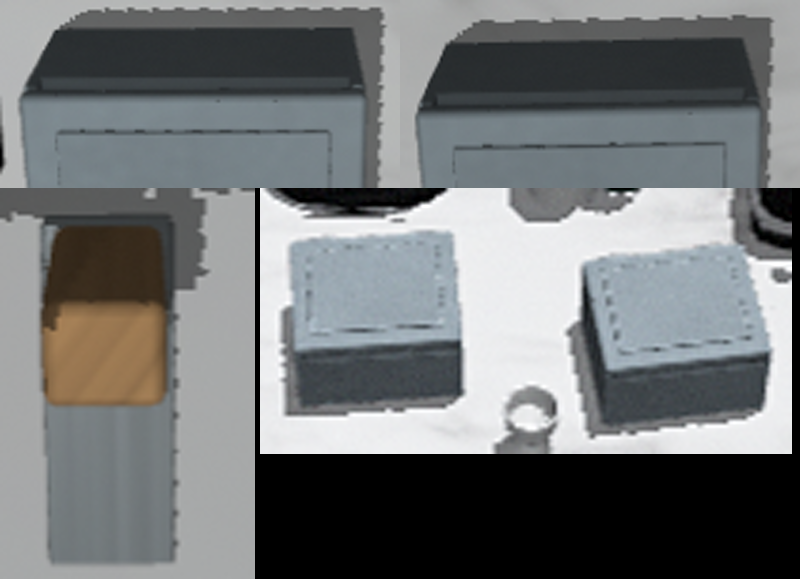

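```bash
cat > fit.py <<'E'
from h import *
from scipy.optimize import least_squares
k=lambda c,s,o:(np.array(c,float)+.5)/s-.5+o
def T(q,P): c,s=np.cos(q[2]),np.sin(q[2]); P=np.array(P,float); return np.c_[q[0]+c*P[:,0]-s*P[:,1],q[1]+s*P[:,0]+c*P[:,1],P[:,2]]
def fit(q0,obs):
    f=lambda q:np.concatenate([w2p(fn,T(q,[P]))[0]-px for fn,px,P in obs])
    r=least_squares(f,q0,loss='soft_l1'); print(np.round(r.x,3).tolist(),np.round(r.fun.reshape(-1,2),1).tolist()); return r.x
E
python3 - <<'E'
from fit import *
fit([407,348,.23],[('v2',k(c,3.4,[280,230]),P) for c,P in [((50,375),(75,-15,4)),((172,375),(75,15,4)),((41,30),(-10,-15,4)),((172,28),(-10,15,4))]])
FL=[(-60,-70,81),(-60,70,81),(-60,-70,0),(-60,70,0)]
TL=[(60,70,81),(60,-70,81),(-60,-70,81),(-60,70,81),(-60,70,0),(-60,-70,0)]
for q0,n,ox,V,t in (([488,128,.12],'v1',225,[(17,112),(359,110),(54,45),(342,39)],[(30,54),(192,44),(202,149),(36,164),(41,218),(201,209)]),
                  ([484,-122,.19],'v0',210,[(20,95),(364,95),(56,29),(352,28)],[(323,76),(485,57),(510,162),(347,182),(345,237),(504,221)])):
    fit(q0,[(n,k(c,2.5,[ox,255]),P) for c,P in zip(V,FL)]); fit(q0,[('t1',k(c,3.8,[255,205]),P) for c,P in zip(t,TL)])
E
```

```text
[407.922, 347.252, 0.237] [[-0.5, -1.0], [0.5, -1.3], [-0.7, 0.7], [0.7, 1.0]]
[491.256, 134.335, 0.132] [[-0.7, 1.2], [2.0, 0.3], [-2.3, -1.2], [0.6, -0.4]]
[487.633, 133.609, 0.142] [[-0.3, -0.4], [0.1, -0.6], [0.4, 0.4], [-0.7, -0.4], [-0.2, 0.9], [0.9, 0.1]]
[486.621, -119.439, 0.195] [[-1.1, 0.9], [1.3, 0.7], [-0.1, -1.0], [0.0, -0.9]]
[483.898, -120.255, 0.193] [[-0.1, -1.2], [-0.3, -0.8], [1.0, 0.3], [-0.2, 0.0], [-0.5, 0.9], [0.2, 0.2]]
```

```bash
cat > act.py <<'E'
from fit import *
H=7.5
BOX={'L':(489,133.5,.132),'R':(485,-120,.194)}
def pose(b,depth,z=64.5):
    x,y,a=BOX[b]; d=-60-75+depth
    return [x+d*np.cos(a),y+d*np.sin(a),z+H],[np.pi,0,np.pi+a]
def probe(b,up=150):
    p,o=pose(b,-25,up); robot.move_ptp(p,o)
    p,_=pose(b,-25); robot.move_linear(p,speed=150); robot.sleep(.2)
    p,_=pose(b,52); s=robot.move_linear(p,speed=25,f_stop=8)
    t=robot.current_tcp_pos(); x,y,a=BOX[b]
    dep=(t[0]-x)*np.cos(a)+(t[1]-y)*np.sin(a)+135
    print(b,'stop',s,'depth',dep,'z',t[2],'F',robot.current_contact_force(),robot.current_ft_torque(),robot.current_gripper_width(),robot.current_t()); return s,dep
E
python3 - <<'E'
from act import *
o=[np.pi,0,np.pi+.237]
robot.move_ptp([408.3,347.3,70],o); robot.move_linear([408.3,347.3,H],speed=80); robot.move_gripper(0)
print(robot.current_gripper_width(),robot.current_finger_force(),robot.current_tcp_pos())
robot.move_linear([408.3,347.3,150],speed=200)
s,d=probe('L'); snap('scene','s2'); snap('wrist','w3')
E
```

```text
0.25882930383703334 29.81289803981781 [408.23728513 347.13453266   7.47154055]
L stop False depth 51.945290123867125 z 72.00457232755383 F [ 0.01694504 -0.37567038 -1.291418  ] [0.04966285 0.06376357 0.04107323] 0.2611407742179973 14.8417
```

Run:
```python
from act import *
robot.move_linear(pose('L',-25)[0],speed=120); robot.move_linear(pose('L',-25,140)[0],speed=200)
probe('R',140); snap('scene','s3'); snap('wrist','w4')
f=lambda n:cv2.resize(cv2.imread(f'pics/{n}.png')[180:320,210:400],(400,295),interpolation=cv2.INTER_CUBIC)
g=lambda n:cv2.resize(cv2.imread(f'pics/{n}.png'),(400,300),interpolation=cv2.INTER_AREA)
cv2.imwrite('pics/m3.png',np.vstack([np.hstack([f('s2'),f('s3')]),np.hstack([g('w3'),g('w4')])]))
```

```text
R stop True depth 18.182519613472834 z 71.4714951545981 F [-3.59901105 -2.5296959   0.45566547] [-0.41300896  0.52468717 -0.05708384] 0.25444731309809093 19.9083
```

View pics/m3.png

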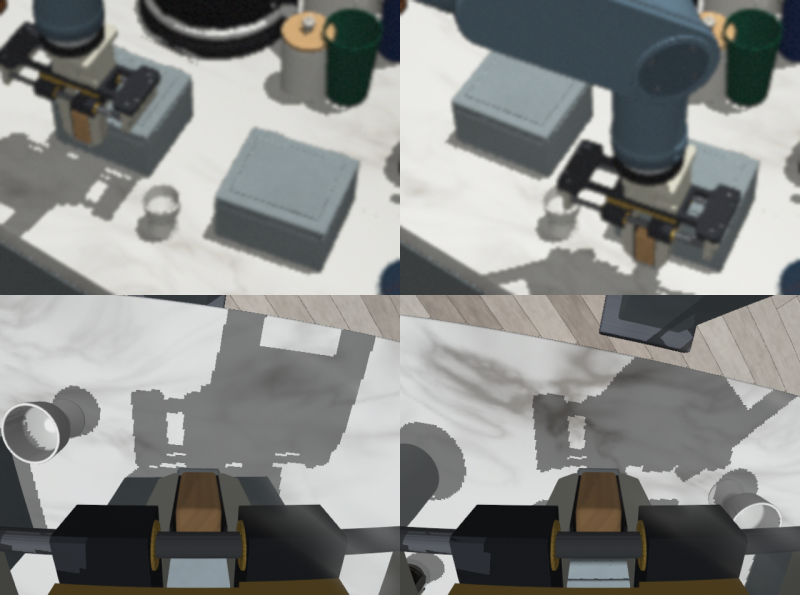

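Top row: the blade is in the left box, and at the right box it stops short. Bottom row: the blade is centred both times. The right box jammed at about 18 mm, so it has the seal. I'll press once more to confirm the jam, return to the left box and check that the lift path is reachable.

```bash
cat >> act.py <<'E'
def lift(b,th,depth=52,dz=3.5):
    x,y,a=BOX[b]; h=np.array([x+60*np.cos(a),y+60*np.sin(a),71])
    p,_=pose(b,depth,64.5+dz); Rr=R.from_euler('z',a)*R.from_euler('y',-th)*R.from_euler('z',-a)
    return h+Rr.apply(np.array(p)-h),(Rr*R.from_euler('xyz',[np.pi,0,np.pi+a])).as_euler('xyz')
E
python3 - <<'E'
from act import *
s=robot.move_linear(pose('R',23)[0],speed=15,f_stop=8); t=robot.current_tcp_pos(); x,y,a=BOX['R']
print(s,(t[0]-x)*np.cos(a)+(t[1]-y)*np.sin(a)+135,robot.current_contact_force())
robot.move_linear(pose('R',-25)[0],speed=120); robot.move_linear(pose('R',-25,140)[0],speed=200)
robot.move_ptp(*pose('L',-25,140)); robot.move_linear(pose('L',-25)[0],speed=150); robot.sleep(.2)
print(robot.current_t(),robot.current_contact_force())
for th in np.arange(0,1.81,.15):
    q=robot.inverse_kinematics(*lift('L',th)); print(round(th,2),np.round(lift('L',th)[0]),None if q is None else np.round(q,2))
snap('scene','s4');snap('wrist','w5')
E
```

```text
True 18.212425734229498 [-3.0446483  -2.23793377 -0.11574004]
23.1833 [ 0.16290961 -0.24319702 -1.02199192]
0.0 [407. 123.  76.] [ 0.03  0.2   2.02 -0.    0.93 -1.67]
0.15 [408. 123.  54.] [ 0.01  0.15  2.16  0.03  0.68 -1.71]
0.3 [412. 123.  33.] [-0.01  0.15  2.3   0.11  0.39 -1.8 ]
0.45 [419. 124.  13.] None
0.6 [429. 126.  -6.] [-0.06  0.34  2.57  2.85  0.38  1.69]
0.75 [442. 127. -23.] None
0.9 [457. 129. -38.] None
1.05 [474. 132. -51.] None
1.2 [493. 134. -61.] None
1.35 [513. 137. -68.] [-0.14  1.62  2.51  2.78  2.3   1.26]
1.5 [534. 139. -71.] [-0.12  1.67  2.38  2.78  2.37  1.29]
1.65 [555. 142. -72.] [-0.09  1.7   2.24  2.81  2.42  1.33]
1.8 [576. 145. -69.] [-0.06  1.72  2.1   2.85  2.46  1.38]
```

```bash
sed -i "s/R.from_euler('y',-th)/R.from_euler('y',th)/" act.py
python3 - <<'E'
from act import *
for dep in (52,46):
  for th in np.arange(0,1.81,.15):
    q=robot.inverse_kinematics(*lift('L',th,dep)); print(round(th,2),np.round(lift('L',th,dep)[0]),None if q is None else np.round(q,2))
E
```

```text
0.0 [407. 123.  76.] [ 0.03  0.2   2.02 -0.    0.93 -1.67]
0.15 [409. 123.  97.] [ 0.04  0.27  1.87 -0.01  1.16 -1.65]
0.3 [414. 124. 118.] [ 0.05  0.35  1.72 -0.02  1.37 -1.64]
0.45 [423. 125. 137.] [ 0.06  0.44  1.57 -0.03  1.58 -1.64]
0.6 [434. 126. 155.] [ 0.07  0.55  1.42 -0.04  1.77 -1.63]
0.75 [448. 128. 172.] [ 0.07  0.66  1.27 -0.04  1.97 -1.63]
0.9 [464. 130. 186.] [ 0.08  0.77  1.11 -0.05  2.15 -1.63]
1.05 [482. 133. 197.] [ 0.08  0.89  0.96 -0.06  2.34 -1.64]
1.2 [501. 135. 206.] [ 0.08  1.02  0.8  -0.08  2.52 -1.65]
1.35 [522. 138. 212.] [ 0.08  1.14  0.65 -0.11  2.7  -1.68]
1.5 [543. 141. 214.] None
1.65 [564. 143. 213.] None
1.8 [585. 146. 209.] None
0.0 [401. 122.  76.] [ 0.03  0.19  2.03 -0.    0.93 -1.68]
0.15 [403. 122.  98.] [ 0.04  0.25  1.88 -0.01  1.16 -1.66]
0.3 [409. 123. 119.] [ 0.05  0.34  1.73 -0.02  1.37 -1.64]
0.45 [417. 124. 140.] [ 0.06  0.43  1.58 -0.03  1.58 -1.64]
0.6 [429. 126. 159.] [ 0.07  0.54  1.43 -0.04  1.77 -1.63]
0.75 [443. 127. 176.] [ 0.07  0.65  1.28 -0.04  1.97 -1.63]
0.9 [460. 130. 191.] [ 0.08  0.76  1.12 -0.05  2.15 -1.64]
1.05 [479. 132. 202.] [ 0.08  0.88  0.97 -0.06  2.34 -1.64]
1.2 [499. 135. 212.] [ 0.08  1.01  0.81 -0.08  2.52 -1.65]
1.35 [520. 138. 217.] [ 0.08  1.13  0.65 -0.11  2.7  -1.68]
1.5 [542. 141. 220.] None
1.65 [565. 144. 219.] None
1.8 [586. 146. 215.] None
```

The right box is confirmed jammed at 18.2 mm. Since the lid swings up and over toward the back, the tool can stay pointing down: I'll carry the blade tip round the hinge on a 68 mm arc and push the lid over.

Run:
```python
from act import *
r=68
P=lambda f:pose('L',120-r*np.cos(f),67+r*np.sin(f))
W=np.r_[np.arange(0.05,1.7,.15),1.74]
ok=[robot.inverse_kinematics(*P(f)) is not None for f in W]; print(ok)
assert all(ok)
print(robot.move_linear(pose('L',52)[0],speed=60,f_stop=8),robot.current_contact_force())
for f in W:
    robot.move_linear(P(f)[0],speed=60); print(round(f,2),np.round(robot.current_contact_force(),1),end=' ')
print(robot.current_t()); robot.sleep(.3)
x,y,a=BOX['L']; p=np.array(P(1.74)[0]); u=np.array([np.cos(a),np.sin(a),0])
robot.move_linear(p-25*u,speed=80); robot.sleep(.4); snap('scene','s5'); snap('wrist','w6'); print(robot.current_t())
f=cv2.resize(cv2.imread('pics/s5.png')[130:330,160:400],(480,400),interpolation=cv2.INTER_CUBIC)
cv2.imwrite('pics/m4.png',np.hstack([f,cv2.resize(cv2.imread('pics/w6.png'),(320,400))]))
```

```text
[True, True, True, True, True, True, True, True, True, True, True, True]
False [-0.77274918 -0.75372217 -1.26464648]
0.05 [-1.1  0.2 -2.9] 0.2 [ 0.2 -0.8 -2.4] 0.35 [ 0.3  0.3 -2.3] 0.5 [-0.3 -0.  -3.1] 0.65 [ 0.1 -0.3 -3.2] 0.8 [-0.9  0.  -2.2] 0.95 [ 0.8 -0.7 -1.6] 1.1 [-0.4 -0.9 -0.9] 1.25 [ 0.   0.1 -0.9] 1.4 [-0.2 -0.6 -1.5] 1.55 [-0.3 -0.4 -2.2] 1.74 [-0.4 -0.6 -0.9] 28.5
29.7583
```

View pics/m4.png

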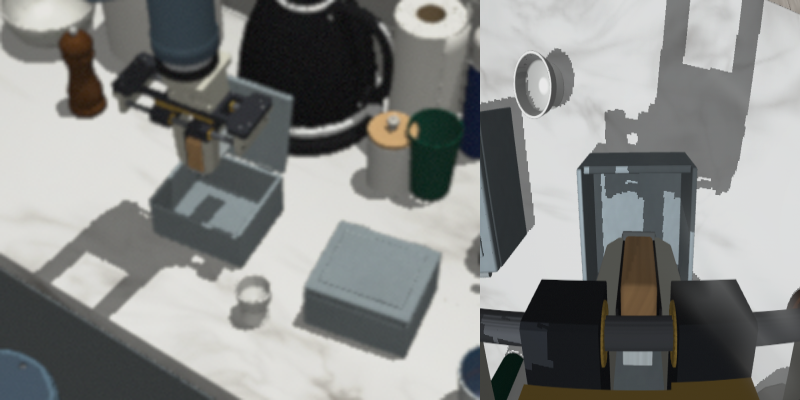

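The lid has gone over (upright panel behind the left box), the right box is still shut, and the gauge is in the grip. Next I'll place it at its original free spot.

Run:
```python
from act import *
t=robot.current_tcp_pos(); x,y,a=BOX['L']; u=np.array([np.cos(a),np.sin(a),0])
robot.move_linear(t-70*u+[0,0,15],speed=150)
o=[np.pi,0,np.pi+.237]; X,Y=400,340
robot.move_ptp([X,Y,110],o); robot.move_linear([X,Y,H+4],speed=100); robot.sleep(.2)
print(robot.move_linear([X,Y,H-1],speed=10,f_stop=2.5),robot.current_tcp_pos(),robot.current_contact_force())
robot.move_gripper(.6); robot.sleep(.3)
robot.move_linear([X,Y,120],speed=120); robot.move_ptp([330,330,230],o); robot.sleep(.5)
snap('wrist','w7'); snap('scene','s6'); snap('top','t2'); print(robot.current_t())
# grip top (wood) blob vs. expected, before and after
for n in ('s0','s6'):
    im=cv2.imread(f'pics/{n}.png'); h=cv2.cvtColor(im,cv2.COLOR_BGR2HSV)
    m=cv2.inRange(h,(8,80,60),(25,255,255))[195:250,150:240]; ys,xs=np.nonzero(m); print(n,len(xs),xs.mean()+150,ys.mean()+195, xs.min()+150,xs.max()+150,ys.min()+195,ys.max()+195)
for g in ((408,347,.237),(X,Y,.237)): print(w2p('s0',T(g,[(0,0,28),(0,0,56),(0,0,4),(75,0,2)])).round(1).tolist())
# lid top-edge expected at 1.8 rad, in the top & scene; changes of others vs before
for n,m0 in (('s6','s0'),('t2','t1')):
    d=cv2.absdiff(cv2.imread(f'pics/{n}.png'),cv2.imread(f'pics/{m0}.png')).max(2)
    k_,l,st,c=cv2.connectedComponentsWithStats((d>40).astype(np.uint8)); print(n,[s.tolist() for s in st[1:] if s[4]>25])
f=1.8; print(w2p('s6',T(BOX['L'],[(60-120*np.cos(f),sy,71+120*np.sin(f)) for sy in(-70,70)])).round(), w2p('t2',T(BOX['L'],[(60-120*np.cos(f),sy,71+120*np.sin(f)) for sy in(-70,70)])).round())
```

```text
True [399.9905569  340.00818405   7.42905882] [-0.39577529 -0.26726969  5.44122011]
36.4
s0 135 190.44444444444446 218.35555555555555 185 195 211 226
s6 135 189.74814814814815 221.04444444444445 185 195 213 229
[[189.9, 219.3], [188.2, 212.4], [191.4, 225.1], [204.2, 207.8]]
[[189.8, 222.1], [188.1, 215.2], [191.3, 227.9], [204.1, 210.5]]
s6 [[74, 23, 78, 53, 1950], [0, 38, 9, 8, 40], [0, 46, 103, 146, 5669], [102, 81, 24, 29, 296], [81, 84, 18, 22, 209], [105, 97, 85, 94, 3516], [158, 121, 8, 9, 46], [258, 163, 46, 54, 975], [279, 169, 28, 23, 381], [277, 178, 27, 27, 198], [0, 183, 125, 176, 6855], [293, 191, 12, 6, 29], [234, 200, 24, 30, 75], [239, 204, 58, 29, 815], [184, 207, 26, 19, 130], [183, 228, 14, 6, 54], [125, 231, 61, 34, 770], [237, 232, 50, 17, 162], [186, 310, 10, 18, 62], [205, 331, 8, 17, 31], [0, 339, 135, 103, 6108], [202, 341, 5, 15, 37], [176, 343, 12, 24, 107], [210, 351, 5, 11, 35], [123, 359, 19, 17, 94], [203, 365, 7, 13, 60], [182, 421, 17, 9, 46], [95, 427, 50, 23, 604], [139, 430, 14, 6, 40]]
t2 [[149, 114, 159, 189, 10811], [157, 143, 9, 20, 49], [172, 229, 12, 30, 59], [205, 247, 11, 39, 45], [184, 261, 23, 64, 148], [266, 338, 17, 8, 31], [251, 349, 17, 26, 285], [233, 350, 10, 35, 37], [235, 394, 45, 27, 147], [268, 430, 17, 10, 37]]
[[304. 179.]
 [258. 163.]] [[304. 187.]
 [260. 189.]]
```

```bash
python3 -c "
from bench import robot
print(robot.hand_in())"
```

```text
the job is handed in; nothing more can be done
None
```

The job is handed in at about 36 s: the left box let the blade in (52 mm), the right one jammed at about 18 mm and stays shut, the left lid is over on its stop, and the gauge stands flat on the free worktop with nothing else seen to move.

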